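Peel the top sample tray off the stack and show it to the code reader

TASK

The top formed tray clings to the stack under it: take it by its upright ear and peel it off corner first, so that the ear's corner comes up while the opposite corner still rests in the stack, and leave the rest of the stack standing where it is. Then present the tray to the flat code reader: hold it still and level, hollow side up, centred over the reader's glass and about 5 to 10 cm above it, touching nothing but the gripper. Finish while still holding it there; nothing is put down, and the jar, the bottle and the timer stay undisturbed.

Things in the scene. Friction and masses are not known exactly. Their poses are not given: they have to be found in the camera images.
- tray: top tray, white formed plastic, 70 g. Origin: centre of its floor's underside; x along its long side, z up out of the hollow. Rim 140 (x) x 100 (y) x 3 mm, rim's underside 22 mm above the origin; below it a tapered trough, 108 x 68 mm at the bottom, nested in the stack with 1 mm play. A pull of 3 to 6 N at the ear frees it; in a firm grip it tilts only as the hand tilts
- tray_ear (a point): centre of the tray's upright ear, gripped from above: a flat fin 8 mm thick, 28 mm high, standing out 34 mm beyond the tray's corner (-x, +y); this point is 18 mm out from that corner, at mid height. The fin lies along the tray's diagonal, direction (-0.814, 0.581) in the tray's x, y; fingers close across it. Under the fin is 32 mm of free air, then the steel foot plate. Axes as the tray's
- tray_far_corner (a point): underside of the tray's rim at the corner opposite the ear, (70, -50, 22) mm from the tray's origin: it rests on the stack and is the pivot of the peel: ear and hand turn about it, 0.1 to 0.25 rad of tilt (hand leaning towards this corner) frees all the catches; a straight lift with the hand kept upright raises this corner too
- tray_code (a point): centre of the tray's underside (the tray's origin), where its small square code is; axes as the tray's
- stack: rest of the stack: white nested trays, rims 140 x 100 mm, fixed on a steel foot plate 170 x 146 x 8 mm; 1.3 kg, stands loose and tips if pulled up at the ear with over 6 N. Origin: centre of its underside; axes as the tray's. At x = +-25 mm on both long sides a steel post, 56 mm high at y = +-69 mm, bears a sprung round catch lapping 3 mm over the top tray's rim; it yields at 2 N, free after 9 mm
- stack_rim (a point): centre of the stack's top at the height of the upper face of its uppermost rim, 40 mm above the worktop; the tray's rim lies on this face at the start
- reader_window (a point): centre of the upper face of the flat code reader's dark glass (110 x 80 mm). The reader is a low grey box 150 (x) x 116 (y) x 40 mm, fixed on the worktop; the glass is its top, z up
- jar_mid (a point): bystander: middle of a white screw-top jar, 41 mm wide, 58 mm high
- bottle_mid (a point): bystander: middle of a small white bottle with cap, 40 mm wide, 85 mm high
- clock_mid (a point): bystander: middle of a white bench timer, 42 x 66 x 57 mm

How it is judged:
On the way, in this order (a step that is already met when the one before it is completed fails the run):
1. the ear's corner is lifted at least 10 mm while the opposite corner still rests in the stack (within 5 mm) (z of tray_ear in the frame of stack_rim above 0.024 m and z of tray_far_corner in the frame of stack_rim below 0.005 m and horizontal distance between tray_far_corner and stack_rim below 0.096 m), for 0.1 s.
2. the whole tray is clear above the stack (z of tray_code in the frame of stack_rim above 0.005 m and z of tray_far_corner in the frame of stack_rim above 0.01 m and contact force between tray and stack below 0.05 N), for 0.1 s.
At the end, for the whole second after the job is handed in: the tray is in the gripper, hollow side up and level within 14 degrees, at rest, its underside's centre within 20 mm (sideways) of the middle of the reader's glass and 30 to 130 mm above it; the rest of the stack stands flat within 25 mm of where it was; bystanders undisturbed (horizontal distance between tray_code and reader_window below 0.02 m and z of tray_code in the frame of reader_window between 0.03 and 0.13 m and angle between tray's own z axis and vertical below 0.25 rad and linear speed of tray below 0.03 m/s and angular speed of tray below 0.2 rad/s and contact force between tray and the fingers above 1 N and contact force between tray and stack below 0.05 N and distance of stack from where it was at the start of the episode below 0.025 m and angle between stack's own z axis and vertical below 0.05 rad); the arm keeps its last pose, push and grip.
It fails at once if the rest of the stack is lifted, tipped or dragged (25 mm or 0.15 rad) (distance of stack from where it was at the start of the episode above 0.025 m or angle between stack's own z axis and vertical above 0.15 rad).
It fails at once if a bystander is moved by more than 30 mm (distance of any of jar_mid, bottle_mid, clock_mid from where it was at the start of the episode above 0.03 m).
It also fails if it takes over 42 s, if anything falls off the work surface, if the arm or the gripper's body presses on something with over 40 N, if the wrist force passes 120 N, or if a joint passes its speed limit or range.

ROBOT

A 6-joint arm with a two-finger parallel gripper is mounted at the origin on a cart in front of the work surface, level with it; the furniture and walls round the work are solid. World frame = base frame: x ahead of the robot, y to its left, z up, the work surface at z = 0. Lengths are in m, angles in rad, forces in N, time in s.
With the tool pointing down it reaches from about 0.275 to 1 m from the base axis. Payload 8.4 kg.
Tool frame: the origin (TCP) lies at the very end of the fingers, on their centre line; the grasp point (between the pads) lies 19 mm behind it; z points along the fingers, y is the line along which they close (so a half turn about z gives the same grasp; the last joint's range is limited). The gripper opens to 85 mm and grips with 20 to 120 N. Pads are 22 mm wide; open, the fingers measure 114 mm over their backs; the gripper's body (76 mm by 85 mm) begins 54 mm behind the grasp point. The pads swing forward as they close: fully open they stand 13 mm farther back than shut.
Start: joints at [1.304, 0.353, 1.633, -0, 1.155, -0.002], TCP at [0.164, 0.603, 0.231] pointing down, gripper open.
Joint ranges: [-2.63, 2.63], [-0.92, 2.1], [0.06, 2.66], [-1.3, 4.44], [0, 2.69], [-3.02, 3.02]. Speed limits (rad/s): [2.22, 2.22, 2.79, 3.14, 3.14, 3.14].

INTERFACE

Orientations are given as a rotation vector (axis times angle).
In Python, from bench import readout, vision, arm gives the robot as it stands.
- The arm moves only by the tool jog_arm, never from a script. Its arguments are lists of equal length, an entry for each row: "delta_pos": the shift along the tool's x, y, z in cm, a list of three; "angular": the turn, a rotation vector about the tool's x, y, z in rad, a list of three; "gripper": the closure, from 0 (fully open) to 1 (shut). A call has exactly 10 rows; each row is the pose to reach, as a shift and turn from the pose commanded when the call began, along the tool's axes at that moment; what a row does not reach only later rows make up. A row lasts 1/10 s, in which the tool goes at most 50 mm and 8.59 degrees, less where a joint would pass 70% of its speed; a pose out of reach is approached as far as the arm can. A call with a gripper value outside its range is refused whole. The fingers move at their own pace and stop on an object; "grip_force" is the grip in N (left out, the last holds). Time passes only in rows, so rows that repeat a pose let the fingers close, or fill a call up. It gives the time, the measured TCP pose, the force, the opening and the grip force at its end, in the units of the state.
- readout.get_state(): the state, without advancing time (a new reading comes with each control period).
- vision.capture(name): name is "side" or "top"; returns a dict with "image" (384x512x3 uint8, red, green, blue), "depth" (384x512 float32, m along the optical axis (not along the pixel's ray), 0 where there is no reading), "K" (3x3 intrinsics, pixels), "R" (3x3) and "t" (3): a world point X has camera coordinates R X + t. Camera axes: x right, y down, z forward; pixel columns grow to the right and rows downward; lengths in m; the calibration is good to about 2 mm. A picture is of the moment at which its call begins.
- arm.hand_in(): hands the job in; it is judged then, once.
The state is a dict: "clock": time; "qpos": joint angles; "joint_velocities": joint speeds; "tau": joint torques, N m; "position": TCP position; "tcp_rot": TCP orientation; "wrist_force": force on the tool from outside, world axes, zero at the start; "moment": the same for the moment, N m; "gripper_width": finger opening in m; "grip_force": force on a finger pad.
Only numpy, scipy, OpenCV 4.12 (cv2) and the standard library are available. Lean on these libraries where they do the work, as an engineer would, in place of code of your own. Each camera call takes 0.05 s, during which the arm holds its last target. There are 200 camera calls.

## Working session

There is one attempt and no reset: what is moved stays moved. The work goes in short steps, Python scripts to look and compute and a tool call to move; the robot and the scene stay as the last step left them, time stands still between calls to the robot, and variables do not carry over. Pictures are saved under pics/ and viewed, at most 10 in all, crops included, and the job is handed in when it is done.

Besides the shell and the picture viewer there is one more tool, called after "Call:" as name(argument=value, ...) on one line, values as JSON. jog_arm: Moves the arm, as the interface text tells. Its arguments: {"type":"object","properties":{"delta_pos":{"type":"array","items":{"type":"array","items":{"type":"number"}}},"angular":{"type":"array","items":{"type":"array","items":{"type":"number"}}},"gripper":{"type":"array","items":{"type":"number"}},"grip_force":{"type":"number"}},"required":["delta_pos","angular","gripper"]}

```bash
ls; mkdir -p pics; python3 - <<'E'
from bench import readout, vision
import cv2,numpy as np
s=readout.get_state();print(s)
for n in("top","side"):
    c=vision.capture(n);cv2.imwrite(f"pics/{n}0.png",c["image"][:,:,::-1]);np.savez(f"{n}0.npz",**c)
    print(n,c["K"].round(1).tolist(),c["R"].round(3).tolist(),c["t"].round(3).tolist())
E
```

```text
pics
{'clock': 0.0, 'qpos': array([ 1.30359808e+00,  3.53662661e-01,  1.63410556e+00, -3.81520318e-06,
        1.15519182e+00, -2.39830864e-03]), 'joint_velocities': array([ 0.00070305,  0.00046976,  0.00080226, -0.00156378,  0.00093959,
        0.00108966]), 'tau': array([-1.31838322e-03, -6.05245543e+01, -3.42067730e+01,  1.14730792e-04,
        9.04824352e-03, -2.54350192e-05]), 'position': array([0.16345202, 0.60277447, 0.23056484]), 'tcp_rot': array([-4.14706301e-01, -3.11391806e+00,  2.12900349e-03]), 'wrist_force': array([-0.62114988, -0.34215712, -0.26914919]), 'moment': array([ 0.04375394, -0.02941437, -0.01478845]), 'grip_force': 0.0, 'gripper_width': 0.08544148816621475}
top [[398.8, 0.0, 251.1], [0.0, 398.8, 189.2], [0.0, 0.0, 1.0]] [[-0.013, -1.0, 0.011], [-0.998, 0.012, -0.068], [0.067, -0.012, -0.998]] [-0.407, 0.612, 1.091]
side [[373.1, 0.0, 256.9], [0.0, 373.1, 201.7], [0.0, 0.0, 1.0]] [[-0.869, -0.495, -0.006], [-0.319, 0.568, -0.759], [0.379, -0.657, -0.652]] [0.299, 0.46, 0.468]
```

View pics/top0.png

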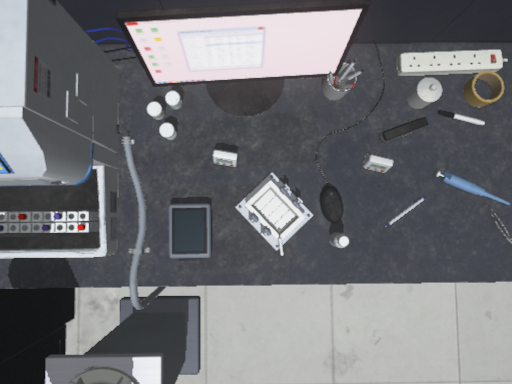

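View pics/side0.png

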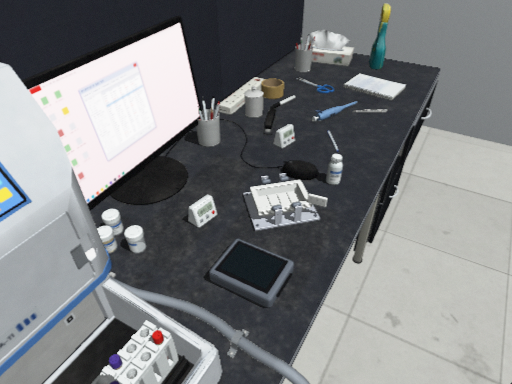

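```bash
python3 - <<'E'
import cv2,numpy as np
a=cv2.imread("pics/top0.png")[160:270,155:355];b=cv2.imread("pics/side0.png")[165:310,195:355]
cv2.imwrite("pics/c0.png",cv2.resize(a,None,fx=4,fy=4,interpolation=2))
cv2.imwrite("pics/c1.png",cv2.resize(b,None,fx=4,fy=4,interpolation=2))
E
```

```text
(no output)
```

View pics/c0.png

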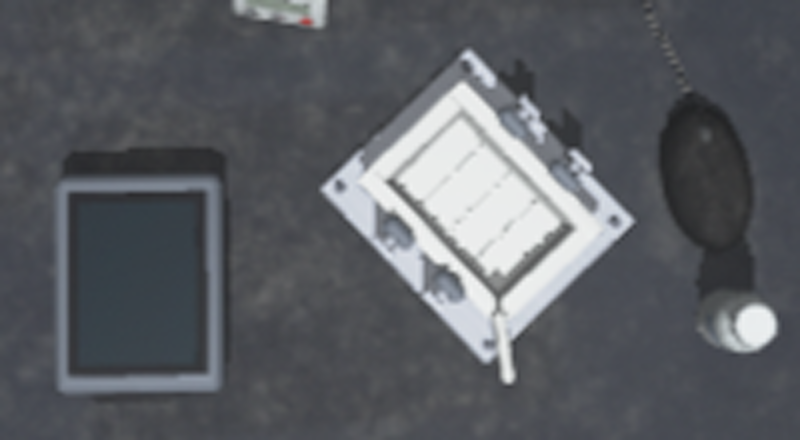

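View pics/c1.png

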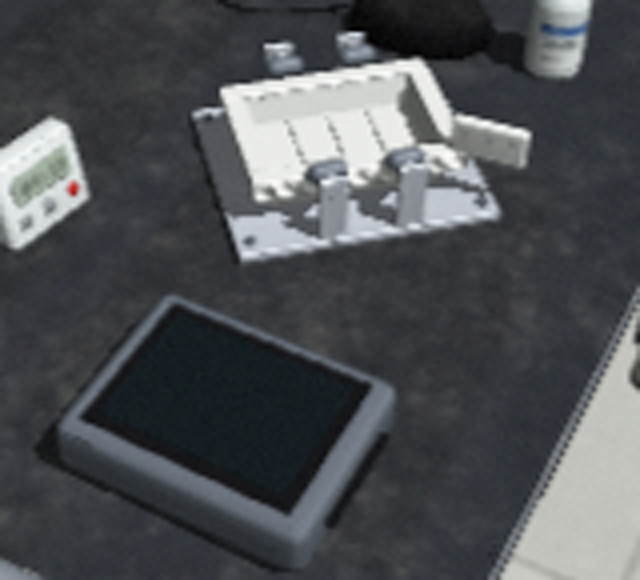

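Top crop (full-res px = crop/4 + (155,160)): the reader glass is centred near (189,231). The tray is a diamond around (274,211), with its ear running from (279,238) to (282,255). The timer is above it at about (225,158) and the bottle at (343,241). The side crop confirms the ear as a fin at the tray's corner near (317,200).

```bash
cat > h.py <<'E'
import numpy as np
def cloud(c):
    h,w=c["depth"].shape;v,u=np.mgrid[:h,:w];K=c["K"];d=c["depth"]
    P=np.stack([(u-K[0,2])/K[0,0]*d,(v-K[1,2])/K[1,1]*d,d],-1)
    return (P-c["t"])@c["R"]
def ray(c,px,z):
    K=c["K"];d=np.linalg.inv(K)@[px[0],px[1],1];o=-c["R"].T@c["t"];d=c["R"].T@d
    return o+d*(z-o[2])/d[2]
E
python3 - <<'E'
from h import *
import cv2
np.set_printoptions(precision=4,suppress=True)
T=dict(np.load("top0.npz"));S=dict(np.load("side0.npz"))
cr=lambda x,y:((x+.5)/4-.5+155,(y+.5)/4-.5+160)
cs=lambda x,y:((x+.5)/4-.5+195,(y+.5)/4-.5+165)
pl=np.array([ray(T,cr(*p),.008) for p in[(468,46),(320,188),(488,363),(636,220)]])
print("plate",pl,pl.mean(0),[np.linalg.norm(pl[i]-pl[i-1]) for i in range(4)])
gl=np.array([ray(T,cr(*p),.04) for p in[(68,192),(208,192),(206,375),(66,375)]])
print("glass",gl.mean(0),[np.linalg.norm(gl[i]-gl[i-1]) for i in range(4)])
bx=np.array([ray(T,cr(*p),.04) for p in[(58,176),(220,176),(222,392),(58,394)]])
print("box",bx.mean(0),[np.linalg.norm(bx[i]-bx[i-1]) for i in range(4)])
gs=np.array([ray(S,cs(*p),.04) for p in[(178,303),(370,383),(290,510),(82,417)]])
print("glass side",gs.mean(0),[np.linalg.norm(gs[i]-gs[i-1]) for i in range(4)])
print("ear top: root,tip", ray(T,cr(498,312),.068),ray(T,cr(508,382),.068))
print("ear side: root,tip", ray(S,cs(455,115),.068),ray(S,cs(530,131),.068))
P=cloud(T);z=P[...,2]
for n,(a,b,c,d),lo,hi in[("reader",(165,260,160,225),.03,.05),("ear",(232,262,272,290),.055,.08)]:
    m=np.zeros(z.shape,bool);m[a:b,c:d]=1;m&=(z>lo)&(z<hi)
    q=P[m];print(n,m.sum(),q.mean(0),cv2.minAreaRect(q[:,:2].astype(np.float32)) if len(q)>3 else "")
m=(z>.015)&(z<.09)
for n,(a,b,c,d) in dict(clock=(145,170,208,242),bottle=(228,252,325,355)).items():
    q=P[a:b,c:d][m[a:b,c:d]];print(n,len(q),q.mean(0),q[:,2].max())
E
```

```text
plate [[ 0.6584 -0.4735  0.008 ]
 [ 0.5589 -0.3675  0.008 ]
 [ 0.4349 -0.4839  0.008 ]
 [ 0.5336 -0.5901  0.008 ]] [ 0.5465 -0.4788  0.008 ] [np.float64(0.17080700929829262), np.float64(0.1453854004779233), np.float64(0.17011337524093956), np.float64(0.14497243815026106)]
glass [ 0.4949 -0.2432  0.04  ] [np.float64(0.12406595705358482), np.float64(0.09561738963293787), np.float64(0.12418479837709068), np.float64(0.09488266201964372)]
box [ 0.4943 -0.2449  0.04  ] [np.float64(0.14778195849356693), np.float64(0.11071921060823915), np.float64(0.14660715336011015), np.float64(0.11106332687000363)]
glass side [ 0.4956 -0.2439  0.04  ] [np.float64(0.09428482057472759), np.float64(0.12037905526264428), np.float64(0.09251723300583789), np.float64(0.12270224294148234)]
ear top: root,tip [ 0.4736 -0.4868  0.068 ] [ 0.4274 -0.4926  0.068 ]
ear side: root,tip [ 0.4754 -0.4883  0.068 ] [ 0.4293 -0.4966  0.068 ]
reader 2274 [ 0.4939 -0.2447  0.0387] ((0.4936217665672302, -0.24498113989830017), (0.14830124378204346, 0.11554719507694244), 0.03987312316894531)
ear 58 [ 0.4498 -0.491   0.0668] ((0.4499024748802185, -0.49131959676742554), (0.046151209622621536, 0.00798505824059248), 7.3659772872924805)
clock 323 [ 0.6935 -0.3443  0.0461] 0.061417711963344515
bottle 235 [ 0.4651 -0.6475  0.0654] 0.08861748694822762
```

Measurements agree with the given sizes: the plate reads 170×145 mm and the fin 46×8 mm, at z≈0.067. Next I check for obstacles on the transit from the arm's start side.

```bash
python3 - <<'E'
from h import *
Q=[]
for n in("top","side"):
    c=dict(np.load(n+"0.npz"));P=cloud(c)[c["depth"]>0];Q.append(P)
Q=np.vstack(Q)
xs=np.arange(-.2,1.0,.1);ys=np.arange(.7,-.8,-.1)
print("rows y, cols x",xs.round(1))
for y in ys:
    print(f"{y:5.1f}",*["%5.2f"%Q[m,2].max() if (m:=(abs(Q[:,0]-x)<.05)&(abs(Q[:,1]-y)<.05)).any() else "  .  " for x in xs])
E
```

```text
rows y, cols x [-0.2 -0.1  0.   0.1  0.2  0.3  0.4  0.5  0.6  0.7  0.8  0.9]
  0.7   .     .     .     .     .     .     .     .     .     .     .     .  
  0.6   .     .     .     .     .     .     .     .     .     .     .     .  
  0.5   .   -0.79 -0.79   .     .     .     .     .     .     .     .     .  
  0.4   .   -0.34 -0.22 -0.22 -0.22 -0.21   .     .     .     .     .     .  
  0.3   .   -0.79 -0.78 -0.78 -0.79  0.00  0.04  0.05  0.05   .     .     .  
  0.2   .     .   -0.79  0.00 -0.69  0.00  0.09  0.14  0.24  0.11   .     .  
  0.1   .     .     .    0.04  0.00  0.01  0.09  0.14  0.41  0.11   .     .  
  0.0   .     .     .    0.03  0.00  0.01  0.09  0.14  0.43  0.50  0.49  0.49
 -0.1 -0.69 -0.32 -0.23  0.28  0.00  0.03  0.04  0.03  0.03  0.04  0.06  0.01
 -0.2 -0.69 -0.69 -0.69  0.01 -0.69  0.00  0.05  0.05  0.04  0.06  0.06  0.39
 -0.3 -0.78 -0.79 -0.79 -0.78 -0.78  0.01  0.04  0.05  0.04  0.06  0.01  0.39
 -0.4 -0.78 -0.79 -0.78 -0.79 -0.78  0.01  0.01  0.06  0.05  0.06  0.02  0.39
 -0.5 -0.78 -0.79 -0.78 -0.78 -0.79  0.01  0.07  0.07  0.06  0.01  0.02  0.39
 -0.6 -0.79 -0.78 -0.78 -0.78 -0.79  0.00  0.07  0.09  0.06  0.01  0.01  0.39
 -0.7 -0.79 -0.78 -0.79 -0.78 -0.79  0.00  0.07  0.09  0.04  0.06  0.01  0.36
```

```bash
cat >> h.py <<'E'
from scipy.spatial.transform import Rotation as Ro
def down(yaw):  # tool y at angle yaw, z down
    y=np.array([np.cos(yaw),np.sin(yaw),0]);z=np.array([0,0,-1.]);return Ro.from_matrix(np.stack([np.cross(y,z),y,z],1))
def rows(p0,R0,poses):
    for p,R in poses:
        print((R0.inv().apply(np.array(p)-p0)*100).round(1).tolist(),(R0.inv()*R).as_rotvec().round(3).tolist())
E
python3 - <<'E'
from h import *
from bench import readout
s=readout.get_state();R0=Ro.from_rotvec(s["tcp_rot"]);p0=s["position"];h0=np.arctan2(p0[1],p0[0])
ps=[]
for k in range(1,11):
    a=min(k/5,1);r=.625-.215*a;z=.231+.11*a;h=h0-np.radians(6.5)*max(0,k-5)
    ps.append(((r*np.cos(h),r*np.sin(h),z),down(h)))
rows(p0,R0,ps);print()
p1,R1=ps[-1];p1=np.array(p1);h1=h
rows(p1,R1,[((.41*np.cos(h),.41*np.sin(h),z),down(h)) for h in h1-np.radians(6.5)*np.arange(1,11)])
E
```

```text
[-0.0, -4.3, -2.2] [-0.001, -0.0, -0.0]
[-0.0, -8.6, -4.4] [-0.001, -0.0, -0.0]
[-0.0, -12.9, -6.6] [-0.001, -0.0, -0.0]
[-0.0, -17.2, -8.8] [-0.001, -0.0, -0.0]
[-0.0, -21.5, -11.0] [-0.001, -0.0, -0.0]
[-4.6, -21.7, -11.0] [-0.001, 0.0, 0.113]
[-9.2, -22.5, -11.0] [-0.001, 0.0, 0.227]
[-13.7, -23.8, -11.0] [-0.001, 0.0, 0.34]
[-18.0, -25.6, -11.0] [-0.001, 0.0, 0.454]
[-22.0, -27.9, -11.0] [-0.001, 0.0, 0.567]

[-4.6, -0.3, 0.0] [0.0, 0.0, 0.113]
[-9.2, -1.1, 0.0] [0.0, 0.0, 0.227]
[-13.7, -2.4, 0.0] [0.0, 0.0, 0.34]
[-18.0, -4.1, 0.0] [0.0, 0.0, 0.454]
[-22.0, -6.4, 0.0] [0.0, 0.0, 0.567]
[-25.8, -9.1, 0.0] [0.0, 0.0, 0.681]
[-29.2, -12.3, 0.0] [0.0, 0.0, 0.794]
[-32.3, -15.8, 0.0] [0.0, 0.0, 0.908]
[-35.0, -19.6, 0.0] [0.0, 0.0, 1.021]
[-37.2, -23.7, 0.0] [0.0, 0.0, 1.134]
```

Call:
jog_arm(delta_pos=[[0,-4.3,-2.2],[0,-8.6,-4.4],[0,-12.9,-6.6],[0,-17.2,-8.8],[0,-21.5,-11],[-4.6,-21.7,-11],[-9.2,-22.5,-11],[-13.7,-23.8,-11],[-18,-25.6,-11],[-22,-27.9,-11]], angular=[[0,0,0],[0,0,0],[0,0,0],[0,0,0],[0,0,0],[0,0,0.113],[0,0,0.227],[0,0,0.34],[0,0,0.454],[0,0,0.567]], gripper=[0,0,0,0,0,0,0,0,0,0])

```text
clock: 1.1
position: [0.3042, 0.2751, 0.3412]
tcp_rot: [1.275, 2.871, 0.0]
wrist_force: [0.8, 0.9, 0.1]
gripper_width: 0.0855
grip_force: 0.0
```

Call:
jog_arm(delta_pos=[[-4.6,-0.3,0],[-9.2,-1.1,0],[-13.7,-2.4,0],[-18,-4.1,0],[-22,-6.4,0],[-25.8,-9.1,0],[-29.2,-12.3,0],[-32.3,-15.8,0],[-35,-19.6,0],[-37.2,-23.7,0]], angular=[[0,0,0.113],[0,0,0.227],[0,0,0.34],[0,0,0.454],[0,0,0.567],[0,0,0.681],[0,0,0.794],[0,0,0.908],[0,0,1.021],[0,0,1.134]], gripper=[0,0,0,0,0,0,0,0,0,0])

```text
clock: 2.1
position: [0.3777, -0.1601, 0.3412]
tcp_rot: [2.618, 1.736, 0.0]
wrist_force: [1.0, 0.5, 0.9]
gripper_width: 0.0856
grip_force: 0.0
```

```bash
python3 - <<'E'
from h import *
from bench import readout
s=readout.get_state();print(s)
R0=Ro.from_rotvec(s["tcp_rot"]);p0=s["position"]
rows(p0,R0,[((.4435,-.4928,.15),down(np.arctan2(-.991,.133)))])
E
```

```text
{'clock': 2.1, 'qpos': array([-4.04524267e-01, -9.79783740e-02,  1.91135699e+00,  1.46429381e-06,
        1.32809256e+00, -4.86266697e-03]), 'joint_velocities': array([-1.13549109e+00, -1.80952999e-03,  1.00635552e-03,  8.85716261e-04,
       -8.04388274e-04, -5.65483691e-03]), 'tau': array([ 9.13838625e+00, -3.09521127e+01, -3.61906171e+01,  2.39602115e-03,
        3.10721789e-01,  6.15870464e-03]), 'position': array([ 0.37772384, -0.16008513,  0.34115234]), 'tcp_rot': array([2.61811540e+00, 1.73621511e+00, 1.06541399e-04]), 'wrist_force': array([0.95418297, 0.50017172, 0.87056548]), 'moment': array([-0.00499321, -0.05328503,  0.01834123]), 'grip_force': 0.0, 'gripper_width': 0.08561851528638004}
[-28.1, 19.0, 19.1] [0.0, -0.0, 1.038]
```

Call:
jog_arm(delta_pos=[[-3.2,2.1,1],[-6.3,4.3,3],[-9.5,6.4,5],[-12.7,8.6,8],[-15.9,10.7,11],[-19,12.8,13],[-22.2,15,15],[-25.3,17.1,17],[-28.1,19,19.1],[-28.1,19,19.1]], angular=[[0,0,0.115],[0,0,0.23],[0,0,0.345],[0,0,0.46],[0,0,0.575],[0,0,0.69],[0,0,0.805],[0,0,0.92],[0,0,1.038],[0,0,1.038]], gripper=[0,0,0,0,0,0,0,0,0,0])

```text
clock: 3.1
position: [0.4446, -0.493, 0.1462]
tcp_rot: [-3.132, -0.207, 0.004]
wrist_force: [0.7, 0.3, -0.2]
gripper_width: 0.0852
grip_force: 0.0
```

```bash
python3 - <<'E'
from h import *
from bench import readout,vision
import cv2
s=readout.get_state();print(s["qpos"],s["position"],s["joint_velocities"])
R0=Ro.from_rotvec(s["tcp_rot"]);p0=s["position"]
rows(p0,R0,[((.4435,-.4928,.034),down(np.arctan2(-.991,.133)))])
c=vision.capture("side");cv2.imwrite("pics/s1.png",cv2.resize(c["image"][60:310,150:400,::-1],None,fx=2,fy=2))
E
```

```text
[-8.38946638e-01  4.97559622e-01  1.61321965e+00 -6.70021411e-04
  1.03434278e+00  5.99998619e-01] [ 0.44457026 -0.49297771  0.14621336] [ 0.03141653 -0.07067668  0.04693726  0.01616983  0.04503098 -0.08965197]
[-0.1, -0.0, 11.2] [-0.003, 0.002, -0.001]
```

View pics/s1.png

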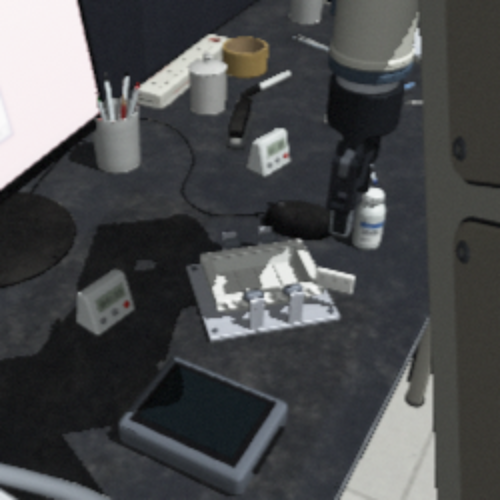

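The side view shows the open gripper at (340,230) px directly over the ear at (335,280), with the bottle clear behind it. Descending.

Call:
jog_arm(delta_pos=[[0,0,2],[0,0,4],[0,0,6],[0,0,8],[0,0,9.5],[0,0,10.5],[0,0,11],[0,0,11.5],[0,0,11.5],[0,0,11.5]], angular=[[0,0,0],[0,0,0],[0,0,0],[0,0,0],[0,0,0],[0,0,0],[0,0,0],[0,0,0],[0,0,0],[0,0,0]], gripper=[0,0,0,0,0,0,0,0,0,0])

```text
clock: 4.15
position: [0.4458, -0.491, 0.0358]
tcp_rot: [3.134, 0.216, 0.001]
wrist_force: [0.9, -0.1, 0.4]
gripper_width: 0.0856
grip_force: 0.0
```

```bash
python3 - <<'E'
from h import *
from bench import readout,vision
import cv2
s=readout.get_state();print(s["position"],s["wrist_force"])
R0=Ro.from_rotvec(s["tcp_rot"]);print(R0.as_matrix().round(3))
a=vision.capture("top")["image"][215:275,240:320];b=vision.capture("side")["image"][170:230,250:330]
cv2.imwrite("pics/s2.png",cv2.resize(np.hstack([a,b])[...,::-1],None,fx=5,fy=5,interpolation=2))
E
```

```text
[ 0.4457531  -0.4909843   0.03581983] [ 0.87135291 -0.05088546  0.40113914]
[[ 0.991  0.137  0.   ]
 [ 0.137 -0.991 -0.001]
 [ 0.     0.001 -1.   ]]
```

View pics/s2.png

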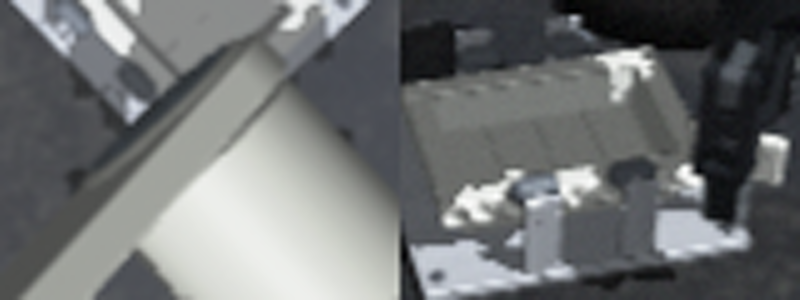

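The right half shows the finger in front of the fin at about (720,170), with the fin's tip protruding at (770,160). Nudging by 2 mm to centre, then closing.

Call:
jog_arm(delta_pos=[[-0.2,0.2,0],[-0.2,0.2,0],[-0.2,0.2,0],[-0.2,0.2,0],[-0.2,0.2,0],[-0.2,0.2,0],[-0.2,0.2,0],[-0.2,0.2,0],[-0.2,0.2,0],[-0.2,0.2,0]], angular=[[0,0,0],[0,0,0],[0,0,0],[0,0,0],[0,0,0],[0,0,0],[0,0,0],[0,0,0],[0,0,0],[0,0,0]], gripper=[0,0,0.3,0.5,0.7,0.85,1,1,1,1], grip_force=30)

```text
clock: 5.25
position: [0.4438, -0.4929, 0.0353]
tcp_rot: [3.134, 0.216, -0.0]
wrist_force: [-0.5, 0.2, 0.5]
gripper_width: 0.0075
grip_force: 32.7
```

Call:
jog_arm(delta_pos=[[0,0,0],[0,0,0],[0,0,0],[0,0,0],[0,0,0],[0,0,0],[0,0,0],[0,0,0],[0,0,0],[0,0,0]], angular=[[0,0,0],[0,0,0],[0,0,0],[0,0,0],[0,0,0],[0,0,0],[0,0,0],[0,0,0],[0,0,0],[0,0,0]], gripper=[1,1,1,1,1,1,1,1,1,1], grip_force=90)

```text
clock: 6.25
position: [0.4438, -0.493, 0.0354]
tcp_rot: [3.134, 0.216, 0.0]
wrist_force: [-0.6, 1.7, 6.0]
gripper_width: 0.0072
grip_force: 88.0
```

```bash
python3 - <<'E'
from h import *
from bench import readout
s=readout.get_state();print(s["position"],s["wrist_force"],s["gripper_width"],s["grip_force"])
R0=Ro.from_rotvec(s["tcp_rot"]);print(R0.as_matrix().round(3));p0=s["position"]
X=np.array([.991,.133,0]);N=np.array([-.133,.991,0])
c=np.array([.5465,-.4788,.04]);F=c+X*.086+np.array([0,0,.001])
print("F",F)
rows(p0,R0,[(F+Ro.from_rotvec(N*t).apply(p0-F),Ro.from_rotvec(N*t)*R0) for t in np.linspace(.014,.28,20)])
E
```

```text
[ 0.44379167 -0.49298124  0.03542082] [-0.62326602  1.7073821   6.01175132] 0.007206509421774155 87.993825674057
[[ 0.991  0.137  0.   ]
 [ 0.137 -0.991 -0.   ]
 [ 0.     0.    -1.   ]]
F [ 0.631726 -0.467362  0.041   ]
[-0.0, -0.0, -0.3] [0.0, -0.014, -0.0]
[-0.0, -0.0, -0.5] [0.0, -0.028, -0.0]
[-0.0, -0.0, -0.8] [0.0, -0.042, -0.0]
[-0.0, 0.0, -1.1] [0.0, -0.056, -0.0]
[0.0, 0.0, -1.3] [0.0, -0.07, -0.0]
[0.0, 0.0, -1.6] [0.0, -0.084, -0.0]
[0.0, 0.0, -1.9] [0.0, -0.098, -0.0]
[0.1, 0.0, -2.1] [0.0, -0.112, -0.0]
[0.1, 0.0, -2.4] [0.001, -0.126, -0.0]
[0.1, 0.0, -2.7] [0.001, -0.14, -0.0]
[0.1, 0.0, -2.9] [0.001, -0.154, -0.0]
[0.2, 0.0, -3.2] [0.001, -0.168, -0.0]
[0.2, 0.0, -3.4] [0.001, -0.182, -0.0]
[0.3, 0.0, -3.7] [0.001, -0.196, -0.0]
[0.3, 0.0, -4.0] [0.001, -0.21, -0.0]
[0.3, 0.0, -4.2] [0.001, -0.224, -0.0]
[0.4, 0.0, -4.5] [0.001, -0.238, -0.0]
[0.5, 0.0, -4.7] [0.001, -0.252, -0.0]
[0.5, 0.0, -5.0] [0.001, -0.266, -0.0]
[0.6, 0.0, -5.3] [0.001, -0.28, -0.0]
```

Call:
jog_arm(delta_pos=[[0,0,-0.2],[0,0,-0.4],[0,0,-0.7],[0,0,-0.9],[0,0,-1.15],[0,0,-1.35],[0,0,-1.6],[0.1,0,-1.9],[0.1,0,-2.1],[0.1,0,-2.3]], angular=[[0,-0.012,0],[0,-0.024,0],[0,-0.036,0],[0,-0.048,0],[0,-0.06,0],[0,-0.072,0],[0,-0.084,0],[0,-0.098,0],[0,-0.11,0],[0,-0.12,0]], gripper=[1,1,1,1,1,1,1,1,1,1])

```text
clock: 7.25
position: [0.4448, -0.4926, 0.0584]
tcp_rot: [3.12, 0.216, -0.189]
wrist_force: [-2.0, 1.5, -1.7]
gripper_width: 0.0069
grip_force: 87.7
```

```bash
python3 - <<'E'
from h import *
from bench import readout,vision
import cv2
s=readout.get_state();print(s["position"],s["wrist_force"],s["gripper_width"],s["grip_force"])
R0=Ro.from_rotvec(s["tcp_rot"]);p0=s["position"];print(R0.as_matrix().round(3))
N=np.array([-.133,.991,0]);F=np.array([.6317,-.4674,.041])
rows(p0,R0,[(F+Ro.from_rotvec(N*t).apply(p0-F),Ro.from_rotvec(N*t)*R0) for t in np.linspace(.013,.13,10)])
b=vision.capture("side")["image"][150:250,220:350]
cv2.imwrite("pics/s3.png",cv2.resize(b[...,::-1],None,fx=5,fy=5,interpolation=2))
E
```

```text
[ 0.44482956 -0.49258209  0.05840794] [-1.99708144  1.52187605 -1.66165527] 0.006939005518743439 87.74335026741028
[[ 0.983  0.138 -0.12 ]
 [ 0.137 -0.99  -0.016]
 [-0.121 -0.    -0.993]]
[-0.0, 0.0, -0.2] [0.0, -0.013, -0.0]
[-0.0, 0.0, -0.5] [0.0, -0.026, -0.0]
[-0.0, 0.0, -0.7] [0.0, -0.039, -0.0]
[-0.0, 0.0, -1.0] [0.0, -0.052, -0.0]
[0.0, 0.0, -1.2] [0.0, -0.065, -0.0]
[0.0, 0.0, -1.5] [0.0, -0.078, -0.0]
[0.0, 0.0, -1.7] [0.0, -0.091, -0.0]
[0.0, 0.0, -2.0] [0.0, -0.104, -0.0]
[0.1, 0.0, -2.2] [0.001, -0.117, -0.0]
[0.1, 0.0, -2.5] [0.001, -0.13, -0.0]
```

View pics/s3.png

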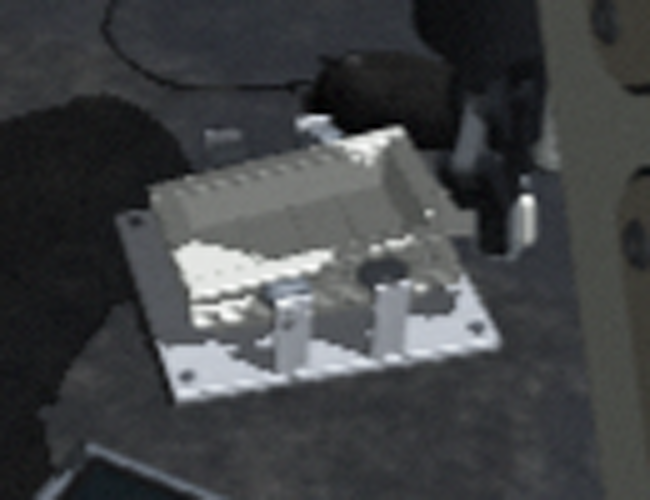

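The tray is tilting ear-up at (460,215), with the far corner still down at (200,320) and the plate unmoved. Continuing the peel.

Call:
jog_arm(delta_pos=[[0,0,-0.2],[0,0,-0.5],[0,0,-0.7],[0,0,-1],[0,0,-1.2],[0,0,-1.5],[0,0,-1.7],[0,0,-2],[0.1,0,-2.2],[0.1,0,-2.5]], angular=[[0,-0.013,0],[0,-0.026,0],[0,-0.039,0],[0,-0.052,0],[0,-0.065,0],[0,-0.078,0],[0,-0.091,0],[0,-0.104,0],[0,-0.117,0],[0,-0.13,0]], gripper=[1,1,1,1,1,1,1,1,1,1])

```text
clock: 8.3
position: [0.4488, -0.4922, 0.083]
tcp_rot: [3.093, 0.213, -0.39]
wrist_force: [-0.6, 1.1, -0.9]
gripper_width: 0.0065
grip_force: 87.8
```

```bash
python3 - <<'E'
from h import *
from bench import readout
s=readout.get_state();print(s["position"],s["wrist_force"],s["gripper_width"])
R0=Ro.from_rotvec(s["tcp_rot"]);p0=s["position"];print(R0.as_matrix().round(3))
rows(p0,R0,[(p0+[0,0,.01*k],R0) for k in range(1,11)])
E
```

```text
[ 0.44881991 -0.49222649  0.08303893] [-0.5900037   1.10840617 -0.87755309] 0.0065208701795361045
[[ 0.959  0.137 -0.246]
 [ 0.133 -0.991 -0.034]
 [-0.249 -0.    -0.969]]
[-0.2, -0.0, -1.0] [0.0, 0.0, 0.0]
[-0.5, -0.0, -1.9] [0.0, 0.0, 0.0]
[-0.7, -0.0, -2.9] [0.0, 0.0, 0.0]
[-1.0, -0.0, -3.9] [0.0, 0.0, 0.0]
[-1.2, -0.0, -4.8] [0.0, 0.0, 0.0]
[-1.5, -0.0, -5.8] [0.0, 0.0, 0.0]
[-1.7, -0.0, -6.8] [0.0, 0.0, 0.0]
[-2.0, -0.0, -7.7] [0.0, 0.0, 0.0]
[-2.2, -0.0, -8.7] [0.0, 0.0, 0.0]
[-2.5, -0.0, -9.7] [0.0, 0.0, 0.0]
```

Call:
jog_arm(delta_pos=[[-0.1,0,-0.5],[-0.25,0,-1],[-0.5,0,-1.9],[-0.7,0,-2.9],[-1,0,-3.9],[-1.2,0,-4.8],[-1.5,0,-5.8],[-1.75,0,-6.8],[-2,0,-7.7],[-2.2,0,-8.7]], angular=[[0,0,0],[0,0,0],[0,0,0],[0,0,0],[0,0,0],[0,0,0],[0,0,0],[0,0,0],[0,0,0],[0,0,0]], gripper=[1,1,1,1,1,1,1,1,1,1])

```text
clock: 9.3
position: [0.4488, -0.4922, 0.1735]
tcp_rot: [3.093, 0.213, -0.389]
wrist_force: [-0.6, -0.5, 0.0]
gripper_width: 0.0069
grip_force: 87.8
```

```bash
python3 - <<'E'
from h import *
from bench import readout,vision
import cv2
s=readout.get_state();print(s["position"],s["wrist_force"],s["moment"],s["gripper_width"],s["grip_force"])
R0=Ro.from_rotvec(s["tcp_rot"]);p0=s["position"]
N=np.array([-.133,.991,0])
T=Ro.from_rotvec(-N*.25)
goal=np.array([.391,-.258,.145]);ks=np.linspace(.05,1,20)
rows(p0,R0,[(p0+(goal-p0)*k,Ro.from_rotvec(-N*.25*min(1,k*2))*R0) for k in ks[:10]]);print()
p1=p0+(goal-p0)*.5;rows(p1,T*R0,[(p0+(goal-p0)*k,T*R0) for k in ks[10:]])
b=vision.capture("side")["image"][110:260,200:350]
cv2.imwrite("pics/s4.png",cv2.resize(b[...,::-1],None,fx=4,fy=4,interpolation=2))
E
```

```text
[ 0.44884017 -0.49220265  0.17349107] [-0.59200933 -0.47001419  0.03184689] [ 0.01187827 -0.0493318  -0.05123408] 0.006851385677018865 87.84526348114014
[-0.1, -1.2, 0.2] [-0.0, 0.025, 0.0]
[-0.2, -2.4, 0.3] [-0.0, 0.05, 0.0]
[-0.3, -3.6, 0.5] [-0.0, 0.075, 0.0]
[-0.3, -4.8, 0.7] [-0.0, 0.1, 0.0]
[-0.4, -6.0, 0.8] [-0.001, 0.125, 0.0]
[-0.5, -7.2, 1.0] [-0.001, 0.15, 0.0]
[-0.6, -8.4, 1.2] [-0.001, 0.175, 0.0]
[-0.7, -9.6, 1.4] [-0.001, 0.2, 0.0]
[-0.8, -10.8, 1.5] [-0.001, 0.225, 0.0]
[-0.9, -12.0, 1.7] [-0.001, 0.25, 0.0]

[-0.1, -1.2, 0.1] [0.0, 0.0, 0.0]
[-0.3, -2.4, 0.3] [0.0, 0.0, 0.0]
[-0.4, -3.6, 0.4] [0.0, 0.0, 0.0]
[-0.5, -4.8, 0.6] [0.0, 0.0, 0.0]
[-0.6, -6.0, 0.7] [0.0, 0.0, 0.0]
[-0.8, -7.2, 0.8] [0.0, 0.0, 0.0]
[-0.9, -8.4, 1.0] [0.0, 0.0, 0.0]
[-1.0, -9.6, 1.1] [0.0, 0.0, 0.0]
[-1.1, -10.8, 1.3] [0.0, 0.0, 0.0]
[-1.3, -12.0, 1.4] [0.0, 0.0, 0.0]
```

View pics/s4.png

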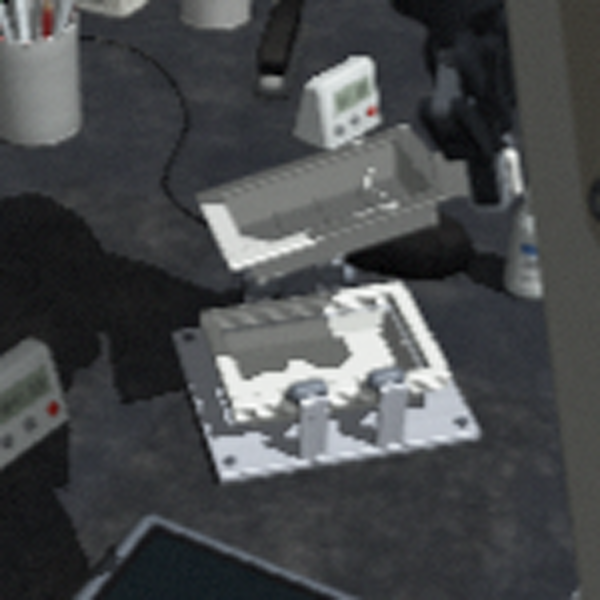

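The tray is clear at about (330,200), still held, and the stack stands flat on its plate. Carrying it to the reader while levelling.

Call:
jog_arm(delta_pos=[[-0.1,-0.8,0.1],[-0.2,-2,0.3],[-0.3,-3.4,0.5],[-0.3,-4.8,0.7],[-0.4,-6,0.8],[-0.5,-7.2,1],[-0.6,-8.4,1.2],[-0.7,-9.6,1.4],[-0.8,-10.8,1.5],[-0.9,-12,1.7]], angular=[[0,0.025,0],[0,0.05,0],[0,0.075,0],[0,0.1,0],[0,0.125,0],[0,0.15,0],[0,0.175,0],[0,0.2,0],[0,0.225,0],[0,0.25,0]], gripper=[1,1,1,1,1,1,1,1,1,1])

```text
clock: 10.35
position: [0.4189, -0.3739, 0.158]
tcp_rot: [-3.133, -0.216, -0.002]
wrist_force: [-0.3, 0.9, -0.3]
gripper_width: 0.007
grip_force: 87.9
```

Call:
jog_arm(delta_pos=[[-0.1,-1.2,0.1],[-0.3,-2.4,0.3],[-0.4,-3.6,0.4],[-0.5,-4.8,0.6],[-0.6,-6,0.7],[-0.8,-7.2,0.8],[-0.9,-8.6,1],[-1,-10,1.1],[-1.1,-11.2,1.3],[-1.3,-12,1.4]], angular=[[0,0,0],[0,0,0],[0,0,0],[0,0,0],[0,0,0],[0,0,0],[0,0,0],[0,0,0],[0,0,0],[0,0,0]], gripper=[1,1,1,1,1,1,1,1,1,1])

```text
clock: 11.35
position: [0.39, -0.2568, 0.1443]
tcp_rot: [-3.134, -0.217, 0.0]
wrist_force: [0.1, -0.3, -0.3]
gripper_width: 0.0068
grip_force: 87.9
```

```bash
python3 - <<'E'
from h import *
from bench import readout,vision
import cv2
np.set_printoptions(precision=4,suppress=True)
s=readout.get_state();print(s["position"],s["wrist_force"],s["gripper_width"],s["joint_velocities"])
R0=Ro.from_rotvec(s["tcp_rot"]);print(R0.as_matrix())
T=vision.capture("top");S=vision.capture("side")
for c in(T,S):
    P=cloud(c);z=P[...,2]
    m=(z>.085)&(z<.15)&(abs(P[...,0]-.5)<.11)&(abs(P[...,1]+.245)<.11)&(c["image"].min(-1)>70)
    q=P[m]; q2=q[q[:,2]>.118];print(len(q),q.mean(0))
    if len(q2)>50:
        A=np.c_[q2[:,:2],np.ones(len(q2))]
        print("rect",cv2.minAreaRect(q2[:,:2].astype(np.float32)),np.percentile(q2[:,2],[5,50,95]))
        print("slope",np.linalg.lstsq(A,q2[:,2],rcond=None)[0])
a=T["image"][170:270,140:290];b=S["image"][150:300,190:340]
a=cv2.resize(a,(400,400*100//150));b=cv2.resize(b,(400,400))
cv2.imwrite("pics/s5.png",np.hstack([np.pad(a,((0,400-len(a)),(0,0),(0,0))),b])[...,::-1])
E
```

```text
[ 0.39   -0.2568  0.1443] [ 0.0593 -0.3    -0.2982] 0.006828559362073949 [ 0.0901 -0.0818  0.1324 -0.0037 -0.0586  0.0883]
[[ 0.9905  0.1379 -0.0002]
 [ 0.1379 -0.9905  0.0002]
 [-0.0002 -0.0002 -1.    ]]
1564 [ 0.4914 -0.2404  0.133 ]
rect ((0.4918118715286255, -0.24263739585876465), (0.13961510360240936, 0.10009852051734924), 43.48678207397461) [0.1262 0.1298 0.1495]
slope [-0.009   0.0253  0.1435]
1689 [ 0.4999 -0.2516  0.1337]
rect ((0.4901968836784363, -0.23804914951324463), (0.1146802306175232, 0.08817891776561737), 43.43660354614258) [0.1282 0.1306 0.1477]
slope [ 0.0576 -0.0976  0.0804]
```

View pics/s5.png

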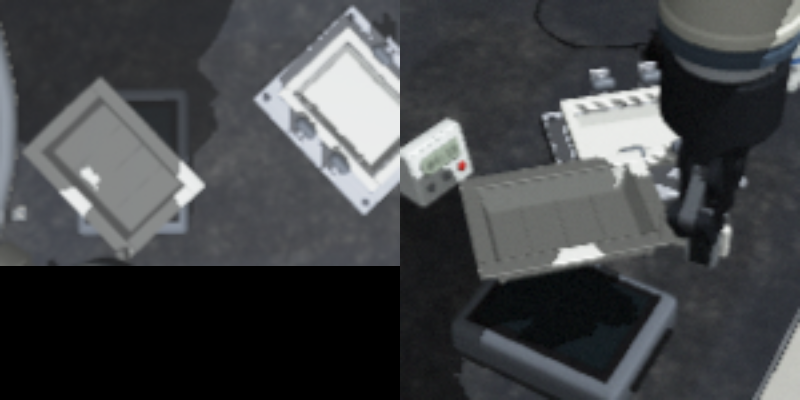

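The tray's rim measures 140×100 mm. It is level, centred within about 3 mm of the glass, with its floor about 65 mm above it. The stack stands flat. Settling with a small correction.

Call:
jog_arm(delta_pos=[[0.1,0.1,0],[0.2,0.2,0],[0.2,0.2,0],[0.2,0.2,0],[0.2,0.2,0],[0.2,0.2,0],[0.2,0.2,0],[0.2,0.2,0],[0.2,0.2,0],[0.2,0.2,0]], angular=[[0,0,0],[0,0,0],[0,0,0],[0,0,0],[0,0,0],[0,0,0],[0,0,0],[0,0,0],[0,0,0],[0,0,0]], gripper=[1,1,1,1,1,1,1,1,1,1])

```text
clock: 12.45
position: [0.3926, -0.2598, 0.1445]
tcp_rot: [3.134, 0.216, 0.0]
wrist_force: [-0.0, 0.2, -0.6]
gripper_width: 0.0068
grip_force: 87.9
```

```bash
python3 - <<'E'
from bench import readout,arm
s=readout.get_state();print(s["position"],s["joint_velocities"].round(4),s["grip_force"])
print(arm.hand_in())
E
```

```text
[ 0.39256913 -0.25978049  0.14450449] [ 0.0005  0.0003  0.0029  0.0003 -0.0008  0.0001] 87.85915017127991
the job is handed in; nothing more can be done
None
```

The tray was peeled off ear-corner first and handed in at 12.5 s, held level and still about 65 mm above the reader's glass and centred within a few millimetres; the stack still stood flat in the last picture, and the hand-in call returned no verdict.

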